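# Top up the engraver's spring-lift feeder with a plywood blank

## Robot

A 6-joint arm with a two-finger parallel gripper is mounted at the origin on the work surface. World frame = base frame: x ahead of the robot, y to its left, z up, the work surface at z = 0. Lengths are in m, angles in rad, forces in N, time in s.
With the tool pointing down it reaches from about 0.225 to 0.875 m from the base axis. Payload 3.4 kg.
Tool frame: the origin (TCP) lies between the finger pads; the fingertips stand 25 mm ahead of it and the grasp point (between the pads) lies 6 mm ahead of it; z points along the fingers, y is the line along which they close (so a half turn about z gives the same grasp; the last joint's range is limited). The gripper opens to 85 mm and grips with 20 to 120 N. Pads are 22 mm wide; open, the fingers measure 114 mm over their backs; the gripper's body (76 mm by 85 mm) begins 54 mm behind the grasp point. The pads swing forward as they close: fully open they stand 13 mm farther back than shut.
Start: joints at [1.025, 0.276, 1.505, -0, 1.361, -0.121], TCP at [0.237, 0.524, 0.256] pointing down, gripper open.
Joint ranges: [-2.89, 2.89], [-0.75, 2.08], [0.22, 2.7], [-1.18, 4.32], [0.11, 2.71], [-2.7, 2.7]. Speed limits (rad/s): [2.57, 2.57, 3.14, 3.14, 3.14, 3.14].

## Interface

Orientations are given as [roll, pitch, yaw] about the fixed x, y, z axes, in that order (R = Rz(yaw) Ry(pitch) Rx(roll)).
In Python, from bench import * gives the robot as it stands.
- The arm moves only by the tool apply_moves, never from a script. Its argument "increments" is a list of rows, each a list of 7 numbers: the shift along the world's x, y, z in m, then the turn, a rotation vector about the world's x, y, z in degrees, then the closure, from 0 (fully open) to 1 (shut). In form: [[dx, dy, dz, ax, ay, az, hand], ...]. A call has exactly 5 rows; each row shifts and turns the commanded pose from where the row before left it; what a row does not reach is not made up. A row lasts 1/12 s, in which the tool goes at most 41.7 mm and 7.16 degrees, less where a joint would pass 70% of its speed; a pose out of reach is approached as far as the arm can. A call with a gripper value outside its range is refused whole. The fingers move at their own pace and stop on an object; the grip force is fixed at half the most. Time passes only in rows, so rows that do not move let the fingers close, or fill a call up. It gives the time, the measured TCP pose, the force, the opening and the grip force at its end, in the units of the state.
- read_state(): the state, without advancing time (a new reading comes with each control period).
- read_camera(name): name is "side" or "top"; returns the picture (420x560x3 uint8, blue, green, red); there is no depth.
- camera_info(name): a dict with "K" (3x3 intrinsics, pixels), "rvec" (rotation vector, rad) and "tvec" (3), from world to camera coordinates, as OpenCV has them. Camera axes: x right, y down, z forward; pixel columns grow to the right and rows downward; lengths in m; the calibration is good to about 2 mm. A picture is of the moment at which its call begins. camera_info takes no time and is no camera call.
- job_done(): hands the job in; it is judged then, once.
The state is a dict: "time": time; "qpos": joint angles; "joint_velocities": joint speeds; "joint_efforts": joint torques, N m; "ee_pos": TCP position; "eef_rot": TCP orientation; "force": force on the tool from outside, world axes, zero at the start; "wrist_torque": the same for the moment, N m; "finger_gap": finger opening in m; "finger_force": force on a finger pad.
Only numpy, scipy, OpenCV 4.12 (cv2) and the standard library are available. Lean on these libraries where they do the work, as an engineer would, in place of code of your own. Each camera call takes 0.05 s, during which the arm holds its last target. There are 200 camera calls.

## Task

Slide the full-size plywood blank up out of the sloped rack and load it into the engraver's spring-lift feeder on top of the two blanks already there: press the stack down with it, slide it under the feed head until it is fully home against the gate, let go and come clear. Leave the two offcuts in the rack and the other things on the bench where they are.

Things in the scene. Friction and masses are not known exactly. Their poses are not given: they have to be found in the camera images.
- engraver: Desktop engraver, fixed, on the robot's left: base 280 mm wide, x 5 to 220 mm, gantry 221 mm high. Origin on the table under the front face of its shut gate (the end stop, x = 0), mid-width; x into the machine (about to the robot's left), z up. Its feeder stands before the gate, x -116 to 0
- feeder_mouth (a point): engraver x = -58 mm, 85 mm up, mid-width: front of the feeder's two upright side walls, 60 mm apart inside, which run back to the gate and flare outwards from here to x = -69 mm. In front of that are only low walls 35 mm high, so fingers have room beside the blanks
- head_edge (a point): middle of the lower front edge of the black feed head over the feeder (engraver x = -90 mm, 91 mm up). Head 124 mm wide, x -90 to +30 mm, up to 195 mm above the table; its grey control panel, 90 mm wide, juts out to x = -104 mm from 132 mm up. No room for an upright gripper at a loaded blank's end, 20 mm out: lean the tool back from the gate by 25 to 45 degrees
- rail_front (a point): front end of the two steel hold-down rails under the feed head, midway between them (engraver x = -80 mm, 85 mm up = their underside). Rails 12 mm wide, at y = +-24 mm, running back to the gate, with upswept lead-ins to x = -90 mm. The spring presses the stack up against them
- home (a point): where the centre of the topmost loaded blank belongs: on the engraver, 55.5 mm in front of the gate, 81 mm above the table; axes as the engraver. There the blank's front end is flush with the stack's, 110.5 mm before the gate; fingertips gripping it lower than its underside would run into the stack's ends
- follower (a joint): spring-lifted steel plate (104 x 52 mm) under the stack, sliding straight up and down; value = how far its top lies below the rails' underside, 0 to 0.036 m. About 0.016 with the two blanks, 0.024 with three. The spring pushes up with 100 N/m x (value + 0.02 m), that is 3.6 N at two blanks and 4.4 N at three; bottom stop at 0.036. Pushing a blank along under the rails takes 4 to 7 N
- rack: grey sloped rack, fixed, 200 x 72 mm, origin on the table, mid-width, under the middle slot's foot. Three slots, feet at x = -50, 0, +50 mm, 19 mm up, sloping 40 degrees from level, rising along the pieces towards rack -x (the robot's right). 11 mm wide slots: support 70 mm long below a piece, 32 mm above; cheeks 64 mm apart inside, 36 mm high
- blank: full-size blank: plywood 110 x 56 x 8 mm, about 35 g, the only piece in the rack both 110 long and 56 wide; in any slot. Origin at its centre; x along the length, y across the width, z through the thickness. In the rack its +x end stands on the slot's foot, its -x end is up towards rack -x, free at both sides for 40 mm, z up and towards rack +x. Loaded, x points at the gate
- short_piece: plywood offcut 73 x 56 x 8 mm in another slot of the rack; origin 55 mm from its lower (+x) end, axes as the blank
- narrow_piece: plywood offcut 110 x 36 x 8 mm in the remaining slot of the rack; origin at its centre, axes as the blank
- stack_lower: lower of the two blanks already in the feeder, same as the full-size blank, lying flat on the follower; origin at its centre, x towards the gate
- stack_upper: upper of the two blanks already in the feeder, pressed up against the rails; origin at its centre, x towards the gate
- multimeter: bystander: yellow multimeter 150 x 74 x 36 mm lying on the table, origin under its middle
- glue: bystander: white glue bottle, 48 mm across, 120 mm high, origin under its middle
- driver: bystander: screwdriver 190 mm long lying on the table
- caliper: bystander: caliper 200 mm long lying flat on the table

How it is judged:
On the way:
1. the full-size blank has been drawn out of the rack and is held clear of it (distance of blank from where it was at the start of the episode above 0.08 m and contact force between blank and rack below 0.05 N and contact force between blank and the fingers above 1 N), for 0.1 s.
At the end, for the whole second after the job is handed in: The blank lies on top of the other two in the feeder, within 3 mm of home along, 4 mm across and 3 mm in height, level and straight within 0.06 rad; the other two no more than 8 mm short of the gate; follower at three blanks (0.022 to 0.027); blank let go and at rest (x of blank in the frame of home between -0.003 and 0.003 m and y of blank in the frame of home between -0.004 and 0.004 m and z of blank in the frame of home between -0.003 and 0.003 m and angle between the x axis of blank and the x axis of home, either way round below 0.06 rad and angle between the z axis of blank and the z axis of home, either way round below 0.06 rad and value of joint follower between 0.022 and 0.027 m and x of each of stack_upper, stack_lower in the frame of home above -0.008 m and linear speed of blank below 0.01 m/s and contact force between blank and the fingers below 0.05 N); the robot touches nothing.
It fails at once if an offcut in the rack was pulled out or moved by more than 15 mm (distance of any of short_piece, narrow_piece from where it was at the start of the episode above 0.015 m).
It fails at once if a bystander on the bench was moved by more than 25 mm (distance of any of multimeter, glue, driver, caliper from where it was at the start of the episode above 0.025 m).
It also fails if it takes over 48 s, if anything falls off the work surface, if the arm or the gripper's body presses on something with over 40 N, if the wrist force passes 120 N, or if a joint passes its speed limit or range.

## Working session

There is one attempt and no reset: what is moved stays moved. The work goes in short steps, Python scripts to look and compute and a tool call to move; the robot and the scene stay as the last step left them, time stands still between calls to the robot, and variables do not carry over. Pictures are saved under pics/ and viewed, at most 10 in all, crops included, and the job is handed in when it is done.

Besides the shell and the picture viewer there is one more tool, called after ">>>" as a command line: name --pt "numbers of a row" for each row, then --argument value for the rest. apply_moves: Moves the arm, as the interface text tells. Its arguments: {"type":"object","properties":{"increments":{"type":"array","items":{"type":"array","items":{"type":"number"}}}},"required":["increments"]}

```bash
ls; mkdir -p pics
python3 - <<'E'
from bench import *
import cv2
for n in("side","top"):
    i=read_camera(n);cv2.imwrite(f"pics/{n}0.png",i);print(n,camera_info(n))
print(read_state())
E
```

```text
pics
side {'K': array([[536.05064964,   0.        , 287.86488628],
       [  0.        , 536.05064964, 208.09456804],
       [  0.        ,   0.        ,   1.        ]]), 'rvec': array([ 2.11577047, -0.18238238,  0.11380963]), 'tvec': array([-0.60154946,  0.04385834,  1.23172534])}
top {'K': array([[534.51378517,   0.        , 279.62368976],
       [  0.        , 534.51378517, 207.29474707],
       [  0.        ,   0.        ,   1.        ]]), 'rvec': array([ 2.14610537, -2.12322731,  0.20938046]), 'tvec': array([-0.1621321 ,  0.56194692,  1.07051996])}
{'time': 0.1, 'qpos': array([ 1.02499497e+00,  2.76528972e-01,  1.50598699e+00, -1.16540305e-05,
        1.36068274e+00, -1.21023842e-01]), 'joint_velocities': array([-1.15014265e-03, -1.80086399e-03, -3.09679231e-03,  5.65610708e-05,
        1.08399534e-03, -1.37198137e-03]), 'joint_efforts': array([ 9.05410179e-04, -4.17699659e+01, -2.46405226e+01, -4.84642419e-05,
        5.85269750e-03, -8.68636278e-06]), 'ee_pos': array([0.23677187, 0.52353327, 0.25553554]), 'eef_rot': array([-3.13999697e+00, -1.82585736e-04,  2.71681743e+00]), 'force': array([-0.64597234,  0.76973441, -0.74191329]), 'wrist_torque': array([ 0.02248982, -0.03918927, -0.00626228]), 'finger_force': 0.0, 'finger_gap': 0.08521739139809192}
```

View pics/side0.png

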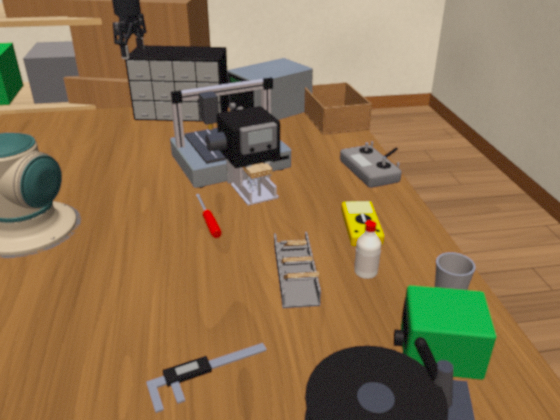

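View pics/top0.png

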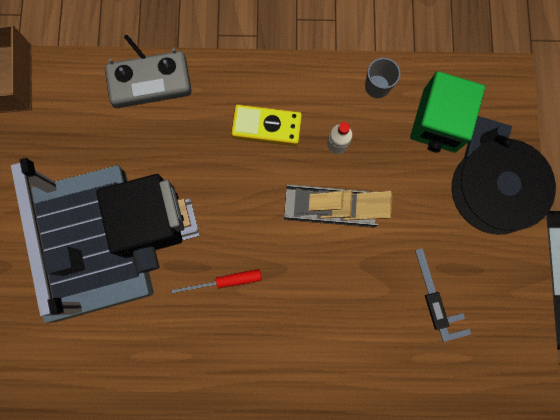

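The side view shows the rack at about (297,270) and the engraver head at (248,138), with the feeder in front at (257,180). In the top view the rack spans (285..392, 185..227), with the pieces rising to the right, and the feeder is at (187,215). I'll enlarge these areas.

```bash
cat > h.py <<'E'
import numpy as np, cv2
from bench import *
from scipy.spatial.transform import Rotation as R
def cam(n):
    c=camera_info(n); return c["K"],cv2.Rodrigues(c["rvec"])[0],c["tvec"]
def ray(n,u,v):
    K,r,t=cam(n); d=r.T@np.linalg.inv(K)@np.array([u,v,1.]); return -r.T@t,d
def onz(n,u,v,z):
    o,d=ray(n,u,v); return o+d*(z-o[2])/d[2]
def two(a,b):
    (o1,d1),(o2,d2)=ray("top",*a),ray("side",*b)
    s=np.linalg.lstsq(np.c_[d1,-d2],o2-o1,rcond=None)[0]
    p,q=o1+s[0]*d1,o2+s[1]*d2; return (p+q)/2,np.linalg.norm(p-q)
def px(n,P):
    K,r,t=cam(n); q=(K@(r@np.atleast_2d(P).T+t[:,None])).T; return q[:,:2]/q[:,2:]
def crop(i,x,y,w,h,s): return cv2.resize(i[y:y+h,x:x+w],None,fx=s,fy=s,interpolation=cv2.INTER_CUBIC)
E
python3 - <<'E'
from h import *
t=cv2.imread("pics/top0.png");s=cv2.imread("pics/side0.png")
a=crop(t,270,175,132,60,6);b=np.zeros((240,792,3),np.uint8)
A=crop(s,262,228,66,80,6)
cv2.imwrite("pics/c1.png",a)
E=crop(t,90,160,120,120,3.3)
canvas=np.zeros((480,800,3),np.uint8);canvas[:480,:396]=A;canvas[:396,400:796]=E
cv2.imwrite("pics/c2.png",canvas)
print(onz("top",338,205,0),onz("top",187,215,.08),onz("top",340,205,.05))
E
```

```text
[ 0.57980243 -0.285556    0.        ] [0.54030687 0.03270301 0.08      ] [ 0.57048627 -0.28345222  0.05      ]
```

View pics/c1.png

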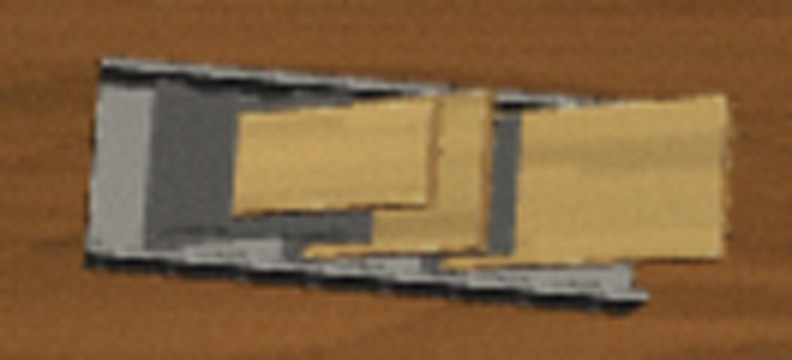

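View pics/c2.png

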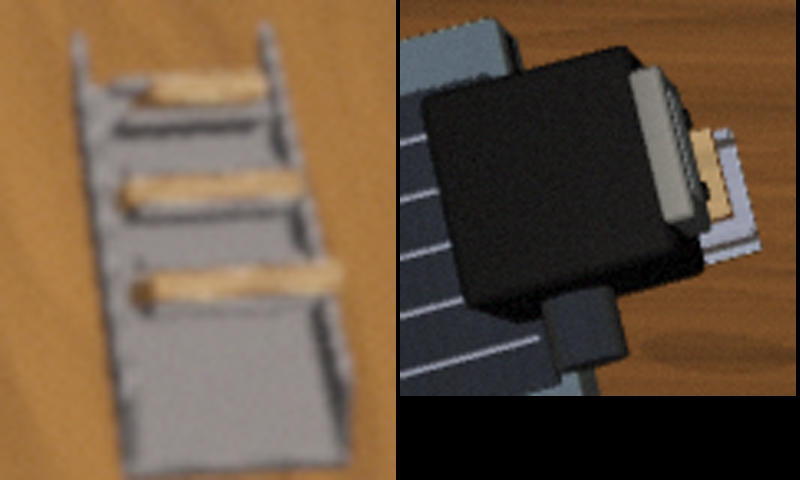

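The crops show the narrow piece in the left slot, the short one in the middle and the full-size blank in the right slot. The blank's top end runs from about px (391,191) to (390.5,218). In the feeder, the stack end runs from about px (186,199) to (191,226).

Run:
```python
from h import *
np.set_printoptions(precision=4,suppress=True)
C=lambda x,y:(270+(x+.5)/6-.5,175+(y+.5)/6-.5)
E=lambda x,y:(90+(x-400+.5)/3.3-.5,160+(y+.5)/3.3-.5)
S=lambda x,y:(262+(x+.5)/6-.5,228+(y+.5)/6-.5)
# blank top end upper-edge corners: height = 19+110 sin40 + 8cos40
print("blank end pts z.096"); a,b=[onz("top",*C(*p),.0958) for p in((726,95),(722,258))];print(a,b,np.linalg.norm(a-b),(a+b)/2)
print("seen from below/top face lower");print(*[onz("top",*C(*p),.0897) for p in((726,95),(722,258))])
# rack: left end cheeks top z=.036? low end z
for z in(0,.036):
  l=[onz("top",*C(*p),z) for p in((100,60),(88,265),(648,300))]
  print("rack",z,*l,np.linalg.norm(l[0]-l[1]),np.linalg.norm(l[1]-l[2]),np.degrees(np.arctan2(*(l[1]-l[2])[:2])))
# engraver
a,b=[onz("top",*E(*p),.085) for p in((711,130),(733,216))];print("stack end",a,b,np.linalg.norm(a-b),np.degrees(np.arctan2(-(a-b)[1],(a-b)[0])))
a,b=[onz("top",*E(*p),.035) for p in((733,130),(760,245))];print("lowwall front",a,b,np.linalg.norm(a-b),np.degrees(np.arctan2(-(a-b)[1],(a-b)[0])))
P=lambda u,v,z:onz("top",u,v,z)
g=P(16,165,.221),P(46,315,.221);print("gantry",*g,np.linalg.norm(g[0]-g[1]),np.degrees(np.arctan2(-(g[0]-g[1])[1],(g[0]-g[1])[0])))
a,b=[onz("top",*E(*p),.195) for p in((632,48),(702,268))];print("head front top",a,b)
a,b=[onz("top",*E(*p),.195) for p in((422,97),(625,46))];print("head side",a,b,np.linalg.norm(a-b),np.degrees(np.arctan2(*(a-b)[:2])))
# side view of blank end: top-edge corners
print("two", two(C(726,95),S(340,265)),two(C(722,258),S(135,280)))
```

```text
blank end pts z.096
[ 0.5934 -0.381   0.0958] [ 0.5373 -0.3781  0.0958] 0.05611914574893075 [ 0.5654 -0.3795  0.0958]
seen from below/top face lower
[ 0.5947 -0.3824  0.0897] [ 0.5383 -0.3794  0.0897]
rack 0 [ 0.6244 -0.1711  0.    ] [ 0.5477 -0.1673  0.    ] [ 0.5372 -0.3721  0.    ] 0.07680774329472204 0.20507696463753025 2.9387347014773866
rack 0.036 [ 0.6163 -0.1701  0.036 ] [ 0.542  -0.1664  0.036 ] [ 0.5318 -0.3648  0.036 ] 0.07441624797466978 0.19869166310225062 2.9387347014773777
stack end [0.5723 0.0395 0.085 ] [0.5189 0.0239 0.085 ] 0.05567121421935605 -16.295963870990406
lowwall front [0.5823 0.0337 0.035 ] [0.5077 0.0136 0.035 ] 0.07726983659672022 -15.080119034083902
gantry [0.6041 0.3188 0.221 ] [0.3416 0.2427 0.221 ] 0.2732356023750204 -16.166494345053614
head front top [0.5969 0.067  0.195 ] [0.474  0.0229 0.195 ]
head side [0.5675 0.1816 0.195 ] [0.598 0.071 0.195] 0.11472823114261042 -15.434631297454466
two (array([ 0.5958, -0.3824,  0.0903]), np.float64(0.0024860091023923064)) (array([ 0.537 , -0.3792,  0.0906]), np.float64(0.0023907690742457728))
```

>>> apply_moves --pt "0.013 -0.036 0.012 0 0 -2.75 0" --pt "0.013 -0.036 0.012 0 0 -2.75 0" --pt "0.013 -0.036 0.012 0 0 -2.75 0" --pt "0.013 -0.036 0.012 0 0 -2.75 0" --pt "0.013 -0.036 0.012 0 0 -2.75 0"

```text
time: 0.52
ee_pos: [0.3019, 0.3422, 0.3164]
eef_rot: [-3.141, 0.0, 2.475]
force: [0.5, 0.1, 0.5]
finger_gap: 0.0854
finger_force: 0.0
```

>>> apply_moves --pt "0.013 -0.036 0 0 0 -2.75 0" --pt "0.013 -0.036 0 0 0 -2.75 0" --pt "0.013 -0.036 0 0 0 -2.75 0" --pt "0.013 -0.036 0 0 0 -2.75 0" --pt "0.013 -0.036 0 0 0 -2.75 0"

```text
time: 0.93
ee_pos: [0.3668, 0.1621, 0.3162]
eef_rot: [3.142, -0.0, 2.235]
force: [0.1, 0.4, 0.3]
finger_gap: 0.085
finger_force: 0.0
```

>>> apply_moves --pt "0.013 -0.036 0 0 0 -2.75 0" --pt "0.013 -0.036 0 0 0 -2.75 0" --pt "0.013 -0.036 0 0 0 -2.75 0" --pt "0.013 -0.036 0 0 0 -2.75 0" --pt "0.013 -0.036 0 0 0 -2.75 0"

```text
time: 1.35
ee_pos: [0.4319, -0.0179, 0.3161]
eef_rot: [3.142, -0.0, 1.994]
force: [0.7, 1.3, 0.7]
finger_gap: 0.0858
finger_force: 0.0
```

>>> apply_moves --pt "0.013 -0.036 -0.01 0 0 -2.75 0" --pt "0.013 -0.036 -0.01 0 0 -2.75 0" --pt "0.013 -0.036 -0.01 0 0 -2.75 0" --pt "0.013 -0.036 -0.01 0 0 -2.75 0" --pt "0.013 -0.036 -0.01 0 0 -2.75 0"

```text
time: 1.77
ee_pos: [0.497, -0.1979, 0.2654]
eef_rot: [-3.141, -0.001, 1.754]
force: [0.3, -0.4, -0.3]
finger_gap: 0.0858
finger_force: 0.0
```

>>> apply_moves --pt "0.014 -0.036 -0.015 0 0 -2.75 0" --pt "0.014 -0.036 -0.015 0 0 -2.75 0" --pt "0.014 -0.036 -0.015 0 0 -2.75 0" --pt "0.014 -0.036 -0.015 0 0 -2.75 0" --pt "0.013 -0.031 -0.015 0 0 -2.75 0"

```text
time: 2.18
ee_pos: [0.5662, -0.3736, 0.1897]
eef_rot: [-3.141, -0.0, 1.514]
force: [1.0, 0.3, 1.4]
finger_gap: 0.0853
finger_force: 0.0
```

>>> apply_moves --pt "0 0 -0.02 0 0 0 0" --pt "0 0.003 -0.025 0 0 0 0" --pt "0 0 -0.025 0 0 0 0" --pt "0 0 -0.02 0 0 0 0" --pt "0 0 -0.015 0 0 0 0"

```text
time: 2.6
ee_pos: [0.5648, -0.3673, 0.0833]
eef_rot: [-3.138, -0.003, 1.517]
force: [-0.6, 0.5, -0.1]
finger_gap: 0.0854
finger_force: 0.0
```

Run:
```python
from h import *
t=read_camera("top");s=read_camera("side");cv2.imwrite("pics/t1.png",t);cv2.imwrite("pics/s1.png",s)
c=np.zeros((400,800,3),np.uint8);c[:,:398]=0
a=crop(t,300,150,130,130,3);b=crop(s,240,190,130,130,3)
c[:390,:390]=a;c[:390,400:790]=b;cv2.imwrite("pics/c3.png",c)
print(read_state()["ee_pos"],read_state()["force"])
```

```text
[ 0.56392311 -0.36653557  0.08250618] [ 0.32157907 -0.06994754  0.22761356]
```

View pics/c3.png

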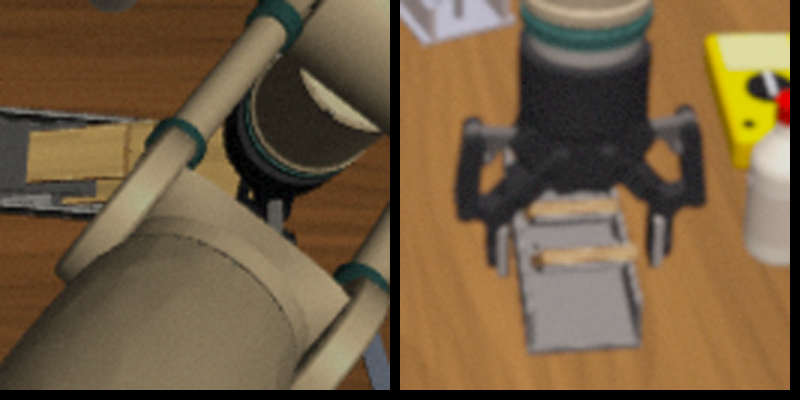

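The side view shows the blank end between the open fingers with similar gaps on both sides (rows 250–268), and the tips are just below it. Next I'll close the gripper.

>>> apply_moves --pt "0 -0.003 0.001 0 0 0 0" --pt "0 0 0 0 0 0 1" --pt "0 0 0 0 0 0 1" --pt "0 0 0 0 0 0 1" --pt "0 0 0 0 0 0 1"

```text
time: 3.12
ee_pos: [0.5669, -0.3719, 0.0893]
eef_rot: [3.139, 0.002, 1.517]
force: [0.2, -0.0, 5.6]
finger_gap: 0.0549
finger_force: 62.5
```

>>> apply_moves --pt "0 0 0 0 0 0 1" --pt "0 0 0 0 0 0 1" --pt "0 0 0 0 0 0 1" --pt "0 0 0 0 0 0 1" --pt "0 0 0 0 0 0 1"

```text
time: 3.53
ee_pos: [0.5669, -0.3719, 0.0893]
eef_rot: [3.139, 0.002, 1.517]
force: [-0.6, -0.8, 6.4]
finger_gap: 0.0541
finger_force: 62.6
```

>>> apply_moves --pt "-0.0005 -0.0077 0.0064 0 0 0 1" --pt "-0.0008 -0.0153 0.0129 0 0 0 1" --pt "-0.001 -0.0191 0.0161 0 0 0 1" --pt "-0.001 -0.0191 0.0161 0 0 0 1" --pt "-0.001 -0.0191 0.0161 0 0 0 1"

```text
time: 3.95
ee_pos: [0.5613, -0.4521, 0.1557]
eef_rot: [-3.141, -0.0, 1.517]
force: [0.2, 0.5, -0.2]
finger_gap: 0.0546
finger_force: 63.1
```

>>> apply_moves --pt "-0.0005 -0.01 0.02 0 0 0 1" --pt "0 0 0.025 0 0 0 1" --pt "0 0 0.025 0 0 0 1" --pt "0 0 0.01 0 0 0 1" --pt "0 0 0 0 0 0 1"

```text
time: 4.37
ee_pos: [0.562, -0.4627, 0.2384]
eef_rot: [3.137, 0.004, 1.517]
force: [0.3, -0.3, -1.0]
finger_gap: 0.0548
finger_force: 63.1
```

Run:
```python
from h import *
t=read_camera("top");s=read_camera("side");cv2.imwrite("pics/t2.png",t);cv2.imwrite("pics/s2.png",s)
c=np.zeros((400,800,3),np.uint8)
c[:390,:390]=crop(t,300,150,130,130,3);c[:390,400:790]=crop(s,240,180,130,130,3);cv2.imwrite("pics/c4.png",c)
s=read_state();print(s["ee_pos"],s["eef_rot"],s["force"],s["qpos"])
```

```text
[ 0.56085469 -0.46107076  0.23418204] [-3.14086382e+00 -6.29545131e-04  1.51699963e+00] [ 0.09850613  0.25076294 -0.65877704] [-7.83787968e-01  5.18589864e-01  1.17134996e+00 -1.70297339e-05
  1.45261577e+00 -7.29989488e-01]
```

View pics/c4.png

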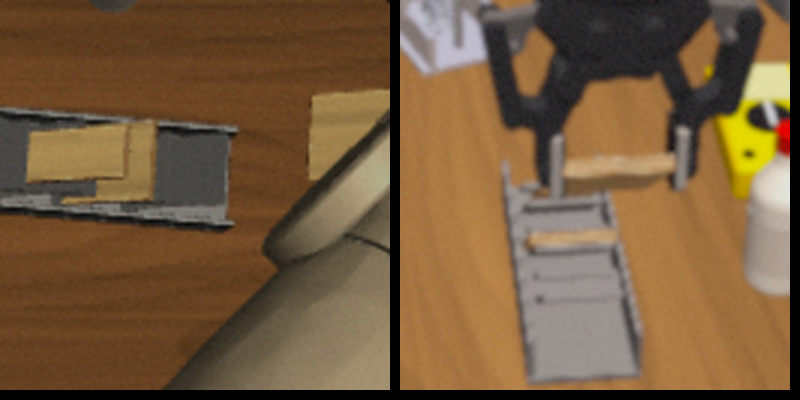

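The blank is out and held, clear of the rack. The two offcuts have not moved. Next I'll turn it to the engraver's heading, level it and approach the feeder.

>>> apply_moves --pt "0.005 0.03 0 0 0 6.3 1" --pt "0.005 0.03 0 0 0 6.3 1" --pt "0.005 0.03 0 0 0 6.3 1" --pt "0.005 0.03 0 6.42 1.81 0 1" --pt "0.003 0.03 0 6.42 1.81 0 1"

```text
time: 4.88
ee_pos: [0.5835, -0.3072, 0.2342]
eef_rot: [-3.141, -0.24, 1.85]
force: [0.7, -0.8, -1.3]
finger_gap: 0.0547
finger_force: 63.2
```

>>> apply_moves --pt "0 0.035 0 6.42 1.81 0 1" --pt "0 0.035 0 6.42 1.81 0 1" --pt "0 0.035 0 6.42 1.81 0 1" --pt "0 0.035 0 6.42 1.81 0 1" --pt "0 0.035 0 0 0 0 1"

```text
time: 5.3
ee_pos: [0.5836, -0.1373, 0.2284]
eef_rot: [-3.132, -0.708, 1.836]
force: [-0.0, -0.9, -2.3]
finger_gap: 0.0547
finger_force: 63.2
```

>>> apply_moves --pt "0 0.015 -0.027 0 0 0 1" --pt "0 0.015 -0.027 0 0 0 1" --pt "0 0 -0.027 0 0 0 1" --pt "0 0 -0.027 0 0 0 1" --pt "0 0 0 0 0 0 1"

```text
time: 5.72
ee_pos: [0.5807, -0.1045, 0.1205]
eef_rot: [-3.129, -0.706, 1.839]
force: [-0.8, 0.2, -1.2]
finger_gap: 0.0546
finger_force: 63.2
```

Run:
```python
from h import *
t=read_camera("top");s=read_camera("side");cv2.imwrite("pics/t3.png",t);cv2.imwrite("pics/s3.png",s)
c=np.zeros((400,800,3),np.uint8)
c[:400,:400]=crop(t,150,170,100,100,4);c[:400,400:800]=crop(s,200,130,100,100,4);cv2.imwrite("pics/c5.png",c)
s=read_state();print(s["ee_pos"],s["eef_rot"],s["force"],s["qpos"])
print(R.from_euler("xyz",s["eef_rot"]).as_matrix())
```

```text
[ 0.58317208 -0.10552125  0.12555941] [-3.13818425 -0.70254819  1.84429585] [0.22884608 0.32941558 0.5069156 ] [-0.55391066  0.63856381  1.44066668  0.45033075  1.6168173  -0.93769272]
[[-0.20614175  0.9622311  -0.17781139]
 [ 0.73483123  0.27222149  0.6212234 ]
 [ 0.64616456 -0.00260128 -0.76319368]]
```

View pics/c5.png

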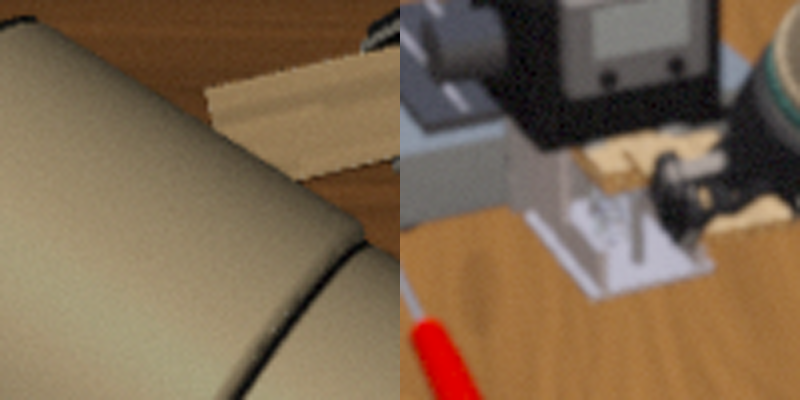

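The top crop shows the nose corner at px (201.5,192) and the blank's long edges. The side crop shows the stack end at about (548..580,165..178) and the held blank partly hidden behind the gripper. Next I'll compare these with the predicted pose.

```bash
cat >> h.py <<'E'
yw=np.radians(15.8);XE=np.array([-np.sin(yw),np.cos(yw),0]);YE=np.array([-np.cos(yw),-np.sin(yw),0]);ZE=np.array([0,0,1.])
S0=np.array([.5456,.0317,0]); G0=S0+.1105*XE  # gate origin
def eng(P): d=np.asarray(P)-G0; return np.array([d@XE,d@YE,d[2]])
def wood(i):
    h=cv2.cvtColor(cv2.GaussianBlur(i,(3,3),0),cv2.COLOR_BGR2HSV); return h
E
python3 - <<'E'
from h import *
np.set_printoptions(precision=4,suppress=True)
T=lambda x,y:(150+(x+.5)/4-.5,170+(y+.5)/4-.5)
for n,p in dict(nose=(207,90),n2=(226,135),up=(370,52),lo1=(300,180),lo2=(390,159)).items(): print(n,eng(onz("top",*T(*p),.124)))
s=read_state();M=R.from_euler("xyz",s["eef_rot"]).as_matrix();tcp=np.array([.5837,-.1058,.1256])
end=tcp+M@[-.0086,0,0]; print("tcp",eng(tcp),"tail",eng(end),"nose",eng(end+.11*XE))
# side predicted corners
for x in(-.0,.11):
  for y in(-.028,.028): print("side px",x,y,px("side",end+x*XE+y*YE+[0,0,.004])[0],px("top",end+x*XE+y*YE+[0,0,.004])[0])
i=cv2.imread("pics/s3.png");
for y in(180,184,188): print(y,i[y,365-200+200:400:2].tolist()[:0] , [tuple(i[y,x]) for x in range(372,404,4)])
E
```

```text
nose [-0.1508 -0.0233  0.124 ]
n2 [-0.1544  0.001   0.124 ]
up [-0.233  -0.0211  0.124 ]
lo1 [-0.1839  0.0321  0.124 ]
lo2 [-0.2289  0.0335  0.124 ]
tcp [-0.2532  0.0008  0.1256] tail [-0.2597  0.0008  0.12  ] nose [-0.1497  0.0008  0.12  ]
side px -0.0 -0.028 [297.3323 180.7558] [254.4376 176.2837]
side px -0.0 0.028 [274.0824 186.0453] [261.7205 203.0866]
side px 0.11 -0.028 [276.2031 160.37  ] [200.3887 190.3953]
side px 0.11 0.028 [254.1739 164.9523] [207.2333 217.5038]
180 [] [(np.uint8(92), np.uint8(96), np.uint8(99)), (np.uint8(92), np.uint8(94), np.uint8(99)), (np.uint8(87), np.uint8(89), np.uint8(94)), (np.uint8(88), np.uint8(88), np.uint8(94)), (np.uint8(85), np.uint8(87), np.uint8(92)), (np.uint8(81), np.uint8(82), np.uint8(87)), (np.uint8(82), np.uint8(82), np.uint8(88)), (np.uint8(66), np.uint8(97), np.uint8(134))]
184 [] [(np.uint8(86), np.uint8(85), np.uint8(90)), (np.uint8(82), np.uint8(83), np.uint8(87)), (np.uint8(78), np.uint8(81), np.uint8(87)), (np.uint8(72), np.uint8(82), np.uint8(96)), (np.uint8(65), np.uint8(91), np.uint8(122)), (np.uint8(62), np.uint8(102), np.uint8(143)), (np.uint8(64), np.uint8(114), np.uint8(162)), (np.uint8(66), np.uint8(118), np.uint8(168))]
188 [] [(np.uint8(67), np.uint8(106), np.uint8(148)), (np.uint8(63), np.uint8(113), np.uint8(162)), (np.uint8(61), np.uint8(110), np.uint8(158)), (np.uint8(64), np.uint8(113), np.uint8(159)), (np.uint8(65), np.uint8(114), np.uint8(161)), (np.uint8(62), np.uint8(111), np.uint8(160)), (np.uint8(62), np.uint8(114), np.uint8(160)), (np.uint8(66), np.uint8(118), np.uint8(168))]
```

>>> apply_moves --pt "0.003 0.001 -0.01 0 0 1 1" --pt "0 0 -0.015 0 0 0 1" --pt "0 0 0 0 0 0 1" --pt "0 0 0 0 0 0 1" --pt "0 0 0 0 0 0 1"

```text
time: 6.23
ee_pos: [0.5877, -0.1056, 0.103]
eef_rot: [3.139, -0.698, 1.866]
force: [-0.7, 0.3, -1.2]
finger_gap: 0.0546
finger_force: 63.2
```

Run:
```python
from h import *
np.set_printoptions(precision=4,suppress=True)
ts,ss,q=[],[],[]
for k in range(4):
    ts.append(read_camera("top").astype(float));ss.append(read_camera("side").astype(float));s=read_state();q.append(np.r_[s["ee_pos"],s["eef_rot"]%6.2832])
t=np.mean(ts,0).astype(np.uint8);s=np.mean(ss,0).astype(np.uint8);cv2.imwrite("pics/t4.png",t);cv2.imwrite("pics/s4.png",s)
print(np.array(q))
c=np.zeros((540,800,3),np.uint8)
c[:300,:400]=crop(t,180,170,80,60,5)
c[:540,400:800]=crop(s,240,140,66,90,6)[:,:400-4] if 0 else cv2.resize(s[140:230,238:305],(400,540),interpolation=cv2.INTER_CUBIC)
s0=cv2.imread("pics/side0.png");c[310:540,:400]=cv2.resize(s0[150:196,225:305],(400,230),interpolation=cv2.INTER_CUBIC)
cv2.imwrite("pics/c6.png",c)
```

```text
[[ 0.5877 -0.1057  0.103   3.1386  5.5859  1.8658]
 [ 0.5875 -0.1056  0.1028  3.139   5.5857  1.8655]
 [ 0.5874 -0.1055  0.1025  3.1396  5.5854  1.8652]
 [ 0.5873 -0.1054  0.1022  3.1401  5.585   1.8648]]
```

View pics/c6.png

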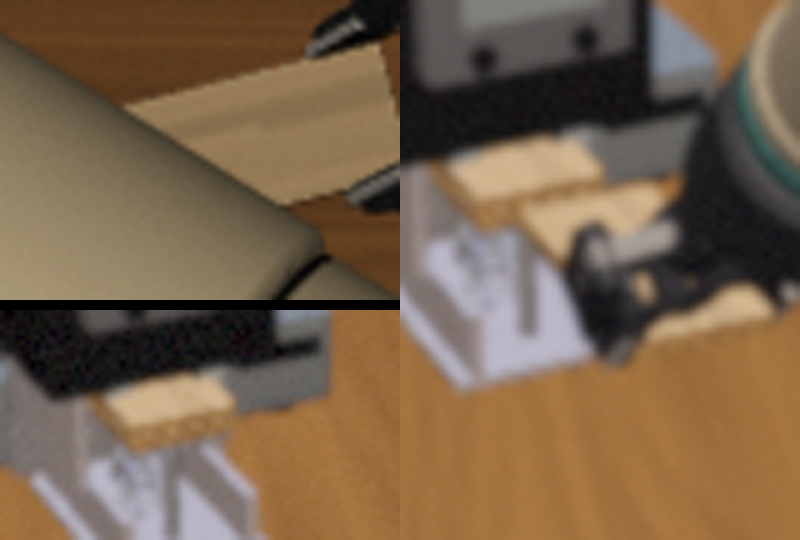

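The side crop shows the stack's front top edge from px (250.6,172.6) to (272.4,168.6). The blank's nose edge runs from (258.1,174.5) to (283.6,170), shifted right of the stack. In the top crop the tail corner is at px (255.9,178.3).

Run:
```python
from h import *
np.set_printoptions(precision=4,suppress=True)
T=lambda x,y:(180+(x+.5)/5-.5,170+(y+.5)/5-.5)
z=.100
print("top blank"); 
for p in((130,104),(310,60),(380,42),(282,206),(350,188)): print(eng(onz("top",*T(*p),z)))
print("side stack");
for p in((250.6,172.6),(272.4,168.6)): print(eng(onz("side",*p,.085)))
print("side nose",*[eng(onz("side",*p,z)) for p in((258.1,174.5),(283.6,170))])
s=read_state();M=R.from_euler("xyz",s["eef_rot"]).as_matrix();tcp=s["ee_pos"]
end=tcp+M@[-.0086,0,0];XB=M[:,1];print("tcp",eng(tcp),"tail",eng(end),"yaw of tool y vs YE deg",np.degrees(np.arctan2(-M[0,1]*0+np.cross(-YE,M[:,1])[2],-YE@M[:,1])))
```

```text
top blank
[-0.1581 -0.0303  0.1   ]
[-0.2327 -0.0291  0.1   ]
[-0.2619 -0.0289  0.1   ]
[-0.2068  0.0261  0.1   ]
[-0.2349  0.0261  0.1   ]
side stack
[-0.1122  0.0233  0.085 ]
[-0.1153 -0.0328  0.085 ]
side nose [-0.1548  0.0217  0.1   ] [-0.1595 -0.0419  0.1   ]
tcp [-0.2538 -0.0027  0.1022] tail [-0.2604 -0.0029  0.0967] yaw of tool y vs YE deg 0.9916517435592335
```

>>> apply_moves --pt "-0.005 0.015 0.002 0 0 0 1" --pt "-0.005 0.015 0 0 0 0 1" --pt "-0.004 0.0135 0 0 0 0 1" --pt "-0.003 0.01 0 0 0 0 1" --pt "0 0 0 0 0 0 1"

```text
time: 7.05
ee_pos: [0.569, -0.0496, 0.1043]
eef_rot: [-3.142, -0.7, 1.866]
force: [-0.4, -0.5, -0.6]
finger_gap: 0.0549
finger_force: 63.2
```

>>> apply_moves --pt "0 0 -0.002 0 0 0 1" --pt "0 0 -0.002 0 0 0 1" --pt "0 0 -0.002 0 0 0 1" --pt "0 0 0 0 0 0 1" --pt "0 0 0 0 0 0 1"

```text
time: 7.47
ee_pos: [0.5703, -0.0524, 0.0976]
eef_rot: [3.141, -0.699, 1.864]
force: [0.1, 0.6, 0.1]
finger_gap: 0.0542
finger_force: 63.2
```

>>> apply_moves --pt "0 0 -0.002 0 0 0 1" --pt "0 0 -0.002 0 0 0 1" --pt "0 0 0 0 0 0 1" --pt "0 0 0 0 0 0 1" --pt "0 0 0 0 0 0 1"

```text
time: 7.88
ee_pos: [0.5704, -0.052, 0.0941]
eef_rot: [3.14, -0.698, 1.865]
force: [1.4, -2.1, 2.1]
finger_gap: 0.0551
finger_force: 63.4
```

>>> apply_moves --pt "0 0 -0.002 0 0 0 1" --pt "0 0 -0.002 0 0 0 1" --pt "0 0 -0.002 0 0 0 1" --pt "0 0 -0.002 0 0 0 1" --pt "0 0 0 0 0 0 1"

```text
time: 8.3
ee_pos: [0.5703, -0.0518, 0.0856]
eef_rot: [3.141, -0.699, 1.864]
force: [1.0, -1.8, 3.2]
finger_gap: 0.0546
finger_force: 63.5
```

Run:
```python
from h import *
np.set_printoptions(precision=4,suppress=True)
f=[]
for k in range(6):
    i=read_camera("side");s=read_state();f.append(np.r_[s["force"],s["wrist_torque"],s["ee_pos"]])
print(np.mean(f,0),eng(np.mean(f,0)[6:]));cv2.imwrite("pics/s5.png",i)
cv2.imwrite("pics/c7.png",cv2.resize(i[135:195,235:315],(800,600),interpolation=cv2.INTER_CUBIC))
```

```text
[ 1.0964 -1.1855  2.6104  0.0285 -0.1307 -0.1559  0.5703 -0.0518  0.0859] [-0.1976 -0.001   0.0859]
```

View pics/c7.png

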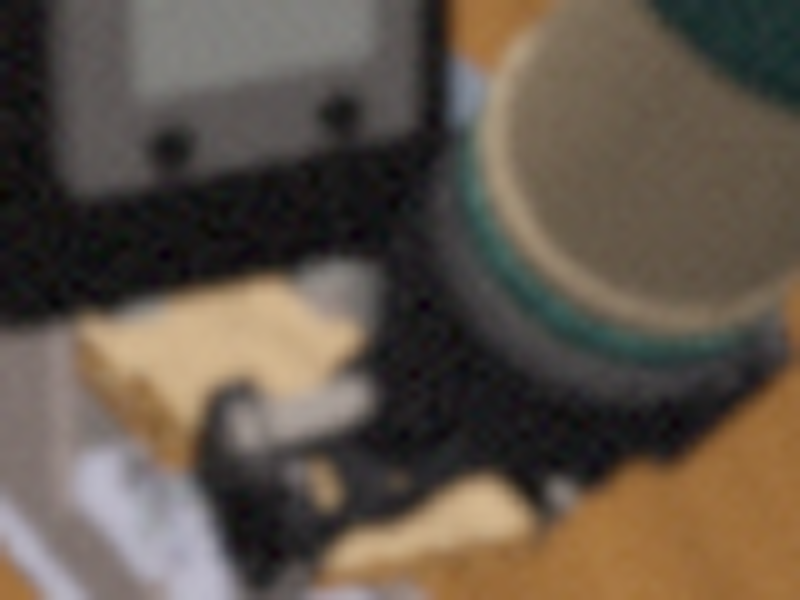

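The side crop shows the blank lying over the stack with its nose at (85..300,270..340), between the rail lead-ins and square to the head. Next I'll slide it under the rails.

>>> apply_moves --pt "-0.0008 0.0029 0 0 0 0 1" --pt "-0.0008 0.0029 0 0 0 0 1" --pt "-0.0008 0.0029 0 0 0 0 1" --pt "-0.0008 0.0029 0 0 0 0 1" --pt "-0.0008 0.0029 0 0 0 0 1"

```text
time: 9.02
ee_pos: [0.566, -0.037, 0.086]
eef_rot: [3.141, -0.699, 1.865]
force: [0.5, -2.5, 3.7]
finger_gap: 0.0547
finger_force: 63.5
```

```bash
cat > f.py <<'E'
from h import *
np.set_printoptions(precision=4,suppress=True)
f=[]
for k in range(3):
    i=read_camera("side");s=read_state();f.append(np.r_[s["force"],s["wrist_torque"],s["ee_pos"]])
m=np.mean(f,0);print("F eng",m[:3]@XE,m[:3]@YE,m[2],"T",m[3:6]@XE,m[3:6]@YE,m[5],"tcp",eng(m[6:]),"rot",s["eef_rot"])
E
python3 f.py
```

```text
F eng -0.23951842719303326 -0.3328908174872836 2.7355337817255605 T -0.16503586662301942 -0.14737266369481178 -0.11301485039610215 tcp [-0.1816 -0.0009  0.0861] rot [ 3.141  -0.6999  1.8649]
```

>>> apply_moves --pt "-0.0008 0.0029 0 0 0 0 1" --pt "-0.0008 0.0029 0 0 0 0 1" --pt "-0.0008 0.0029 0 0 0 0 1" --pt "-0.0008 0.0029 0 0 0 0 1" --pt "-0.0008 0.0029 0 0 0 0 1"

```text
time: 9.58
ee_pos: [0.5622, -0.0227, 0.0859]
eef_rot: [3.14, -0.698, 1.865]
force: [-0.1, -2.7, 3.2]
finger_gap: 0.0552
finger_force: 63.6
```

```bash
python3 f.py
```

```text
F eng -0.45581181704932083 -1.095197187843022 2.9901461791871466 T -0.1834343840176329 -0.10173013054151765 -0.15317665797129998 tcp [-0.1667 -0.0011  0.0861] rot [ 3.1407 -0.6996  1.8647]
```

>>> apply_moves --pt "-0.0008 0.0029 0 0 0 0 1" --pt "-0.0008 0.0029 0 0 0 0 1" --pt "-0.0008 0.0029 0 0 0 0 1" --pt "-0.0008 0.0029 0 0 0 0 1" --pt "0 0 0 0 0 0 1"

```text
time: 10.15
ee_pos: [0.5587, -0.0105, 0.086]
eef_rot: [3.141, -0.699, 1.865]
force: [0.8, -0.5, 2.2]
finger_gap: 0.0545
finger_force: 63.5
```

>>> apply_moves --pt "-0.0008 0.0029 0 0 0 0 1" --pt "-0.0008 0.0029 0 0 0 0 1" --pt "-0.0008 0.0029 0 0 0 0 1" --pt "-0.0008 0.0029 0 0 0 0 1" --pt "0 0 0 0 0 0 1"

```text
time: 10.57
ee_pos: [0.5555, 0.0011, 0.0861]
eef_rot: [3.141, -0.699, 1.865]
force: [-0.1, 0.5, 2.9]
finger_gap: 0.0547
finger_force: 63.5
```

```bash
python3 f.py
```

```text
F eng 0.590295051582691 -1.0941172214153787 2.5437816549564665 T -0.2027956012849668 -0.15229957675737446 -0.1281042937049463 tcp [-0.1427 -0.0012  0.0861] rot [ 3.1409 -0.7     1.8647]
```

>>> apply_moves --pt "0 0 0 0 0 0 0" --pt "0 0 0 0 0 0 0" --pt "0 0 0 0 0 0 0" --pt "0 0 0 0 0 0 0" --pt "0 0 0 0 0 0 0"

```text
time: 11.13
ee_pos: [0.5556, 0.0002, 0.0856]
eef_rot: [3.141, -0.698, 1.864]
force: [-0.3, -0.9, -0.1]
finger_gap: 0.0854
finger_force: 0.0
```

>>> apply_moves --pt "0.0018 -0.0062 0.0077 0 0 0 0" --pt "0.0018 -0.0062 0.0077 0 0 0 0" --pt "0.0035 -0.0124 0.0153 0 0 0 0" --pt "0.0035 -0.0124 0.0153 0 0 0 0" --pt "0 0 0 0 0 0 0"

```text
time: 11.55
ee_pos: [0.5692, -0.04, 0.1348]
eef_rot: [3.133, -0.693, 1.867]
force: [1.2, -0.2, -0.7]
finger_gap: 0.0853
finger_force: 0.0
```

```bash
python3 f.py
python3 - <<'E'
from h import *
s=read_camera("side");t=read_camera("top");cv2.imwrite("pics/s6.png",s);cv2.imwrite("pics/t6.png",t)
c=np.zeros((480,800,3),np.uint8);c[:480,:480]=cv2.resize(s[130:210,230:310],(480,480),interpolation=cv2.INTER_CUBIC)
c[:320,480:]=cv2.resize(t[180:260,170:250],(320,320),interpolation=cv2.INTER_CUBIC);cv2.imwrite("pics/c8.png",c)
E
```

```text
F eng 0.19891936418164094 -0.23172524762290717 0.07444318737217233 T -0.0016337805723194068 0.30335878250861065 -0.01410719001911028 tcp [-0.1832 -0.0017  0.1326] rot [ 3.1406 -0.6984  1.8642]
```

View pics/c8.png

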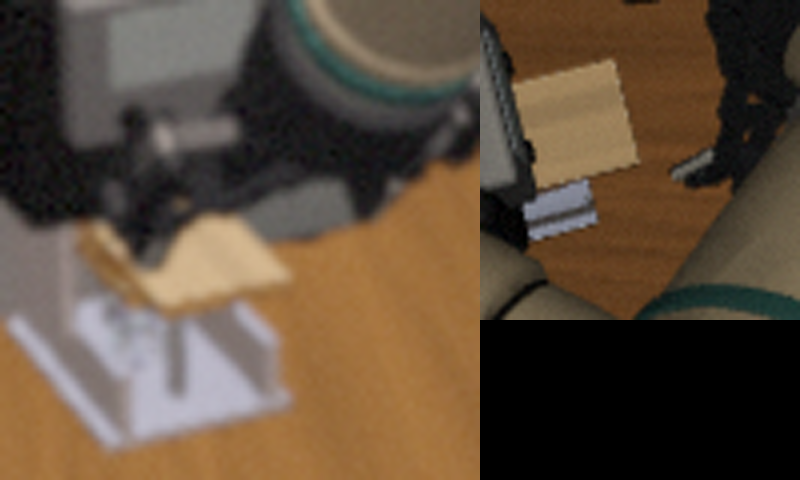

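The side crop shows the released blank pressed up under the rails, level, with its tail corners at about (140,310) and (290,280). The top crop has the tail at px (203,195) to (209.5,220.5). Next I'll work out where the tail is, and the tip length from the earlier pictures.

Run:
```python
from h import *
np.set_printoptions(precision=4,suppress=True)
print("tail",*[eng(onz("top",*p,.085)) for p in((202.9,194.6),(209.1,220))])
def ony(p,y): o,d=ray("side",*p); return o+d*(y-o[1])/d[1]
for y in(-.3775,-.3665,-.3555): print("open tips vs tcp",ony((275,279.3),y)-[.5645,-.367,.083],ony((325,278.3),y)-[.5645,-.367,.083])
for y in(-.4721,-.4611,-.4501): print("54 tips vs tcp",ony((292.7,245),y)-[.5609,-.4611,.2342],ony((334,242.7),y)-[.5609,-.4611,.2342])
```

```text
tail [-0.1497 -0.0268  0.085 ] [-0.1493  0.0274  0.085 ]
open tips vs tcp [-0.0448 -0.0105 -0.0032] [ 0.0471 -0.0105 -0.0132]
open tips vs tcp [-0.0431  0.0005 -0.0122] [ 0.0501  0.0005 -0.0224]
open tips vs tcp [-0.0414  0.0115 -0.0213] [ 0.0532  0.0115 -0.0316]
54 tips vs tcp [-0.0287 -0.011  -0.0145] [ 0.0352 -0.011  -0.0177]
54 tips vs tcp [-0.0265  0.     -0.0225] [ 0.0385 -0.     -0.0258]
54 tips vs tcp [-0.0243  0.011  -0.0305] [ 0.0417  0.011  -0.0338]
```

>>> apply_moves --pt "0.001 -0.0081 0 0 0 -1 1" --pt "0 0 0 0 0 0 1" --pt "0 0 0 0 0 0 1" --pt "0 0 0 0 0 0 1" --pt "0 0 0 0 0 0 1"

```text
time: 12.22
ee_pos: [0.5673, -0.0449, 0.1318]
eef_rot: [3.141, -0.699, 1.847]
force: [0.2, 0.7, 0.6]
finger_gap: 0.0258
finger_force: 0.0
```

>>> apply_moves --pt "0 0 -0.01 0 0 0 1" --pt "0 0 -0.015 0 0 0 1" --pt "0 0 -0.01 0 0 0 1" --pt "0 0 -0.0045 0 0 0 1" --pt "0 0 0 0 0 0 1"

```text
time: 12.63
ee_pos: [0.5667, -0.0446, 0.091]
eef_rot: [-3.14, -0.7, 1.845]
force: [1.0, 0.1, 0.3]
finger_gap: -0.0
finger_force: 0.0
```

```bash
python3 f.py; python3 -c "
from h import *
s=read_state();print(s['finger_gap'],s['qpos'])"
```

```text
F eng -0.30409190042429785 -0.07223886649949429 0.4648716164018518 T 0.018686550567264714 0.3180850631818612 0.0314908344161318 tcp [-0.1901 -0.0001  0.0923] rot [ 3.14   -0.6985  1.8475]
0.000322198337075434 [-0.48934122  0.62269308  1.57408147  0.48520012  1.48238913 -0.94447364]
```

>>> apply_moves --pt "-0.0014 0.0048 0 0 0 0 1" --pt "-0.0014 0.0048 0 0 0 0 1" --pt "-0.0014 0.0048 0 0 0 0 1" --pt "-0.0014 0.0048 0 0 0 0 1" --pt "-0.0014 0.0048 0 0 0 0 1"

```text
time: 13.2
ee_pos: [0.5607, -0.0208, 0.0928]
eef_rot: [3.139, -0.697, 1.848]
force: [0.2, -2.1, 1.9]
finger_gap: -0.0001
finger_force: 1.4
```

```bash
python3 f.py
```

```text
F eng -0.15675902701104844 -0.10150974537625403 0.43458089425739627 T -0.034323360591873305 0.37033190222281687 -0.02275103401739827 tcp [-0.1643  0.0001  0.0928] rot [ 3.1406 -0.699   1.8477]
```

```bash
cat > tail.py <<'E'
from h import *
import sys
def tail(i,lab):
    for y in(-.024,-.018,-.012,.018,.024):
        xs=np.arange(-.17,-.095,.003)
        p=np.array([px("top",G0+x*XE+y*YE+.085*ZE)[0] for x in xs]).astype(np.float32)
        v=cv2.remap(i,p[:,0][None],p[:,1][None],cv2.INTER_LINEAR)[0]
        print(lab,y," ".join(str(int(a)) for a in v[:,1]))
print("x -170..-98 step 3")
tail(cv2.imread("pics/t6.png"),"before")
i=read_camera("top");cv2.imwrite("pics/tl.png",i);tail(i,"now")
E
python3 tail.py
```

```text
x -170..-98 step 3
before -0.024 57 58 58 59 61 57 64 137 131 134 132 131 130 129 131 129 130 132 132 130 131 131 131 132 113 42
before -0.018 57 61 61 61 62 64 68 114 130 131 131 127 129 132 129 128 131 128 130 129 130 131 130 129 122 48
before -0.012 62 67 64 64 65 66 63 104 118 118 119 117 116 117 118 119 118 116 119 118 118 117 116 116 104 52
before 0.018 58 61 58 57 61 61 67 118 127 127 130 126 128 128 130 129 127 129 127 129 131 129 131 130 117 27
before 0.024 63 65 68 68 70 69 72 104 131 129 130 130 128 132 130 129 130 130 129 129 130 129 127 129 117 36
now -0.024 21 35 55 59 57 57 60 55 60 59 93 130 128 130 130 130 131 130 129 130 131 130 129 129 113 43
now -0.018 18 19 20 43 59 62 63 60 63 64 86 127 129 128 127 130 128 129 128 130 129 129 127 126 121 44
now -0.012 16 14 15 21 32 16 20 28 50 61 62 118 117 120 119 117 115 120 116 118 116 117 117 117 100 51
now 0.018 15 17 48 57 58 58 62 62 65 68 84 126 127 125 126 128 124 126 123 128 128 128 128 129 114 28
now 0.024 18 18 46 67 69 71 72 69 65 64 70 128 127 126 129 130 127 128 127 127 130 128 127 127 117 34
```

>>> apply_moves --pt "-0.0013 0.0046 0 0 0 0 1" --pt "-0.0013 0.0046 0 0 0 0 1" --pt "-0.0013 0.0046 0 0 0 0 1" --pt "-0.0013 0.0046 0 0 0 0 1" --pt "-0.0013 0.0046 0 0 0 0 1"

```text
time: 13.82
ee_pos: [0.5539, 0.0023, 0.0924]
eef_rot: [3.14, -0.698, 1.847]
force: [1.1, -2.5, 0.2]
finger_gap: 0.0
finger_force: 1.4
```

```bash
python3 f.py;python3 tail.py|grep now
```

```text
F eng -1.1527694200199003 -0.09450920647291627 -0.6565739221551713 T -0.05739113731503867 0.453645922710445 -0.008169898556127491 tcp [-0.1403  0.0003  0.0925] rot [ 3.1412 -0.6997  1.8473]
now -0.024 11 13 9 11 21 16 16 19 15 24 61 64 64 64 61 63 82 105 89 134 135 134 134 136 116 42
now -0.018 14 16 12 10 11 15 20 18 17 15 22 42 64 67 65 66 56 61 81 133 134 134 133 133 125 48
now -0.012 17 11 16 16 17 15 12 14 21 18 19 18 29 25 20 35 116 130 111 121 121 122 121 120 105 51
now 0.018 18 37 33 23 22 23 19 18 16 17 43 72 68 69 71 68 101 136 100 129 131 129 127 132 119 27
now 0.024 27 16 15 22 21 17 17 18 19 18 36 64 64 64 64 63 97 131 116 129 132 131 132 132 121 37
```

>>> apply_moves --pt "-0.0004 0.0014 0 0 0 0 1" --pt "-0.0004 0.0014 0 0 0 0 1" --pt "-0.0004 0.0014 0 0 0 0 1" --pt "0 0 0 0 0 0 1" --pt "0 0 0 0 0 0 1"

```text
time: 14.43
ee_pos: [0.5528, 0.0062, 0.0925]
eef_rot: [3.14, -0.698, 1.847]
force: [-0.5, -1.8, 0.2]
finger_gap: 0.0002
finger_force: 0.9
```

```bash
python3 f.py;python3 tail.py|grep now
```

```text
F eng -2.0147992647209922 -0.9565505418991693 1.3286754940004155 T -0.07311140836561689 0.40271846426444796 -0.05344196010072253 tcp [-0.137  -0.      0.0925] rot [ 3.1402 -0.6986  1.8471]
now -0.024 14 10 13 14 18 21 17 21 16 20 25 58 64 66 64 64 83 109 132 115 134 136 135 134 117 44
now -0.018 12 16 14 15 8 11 15 10 16 15 16 20 43 61 66 65 55 61 60 77 134 134 132 132 127 49
now -0.012 18 18 16 19 17 16 12 9 9 17 14 16 25 30 25 30 33 87 129 87 124 123 121 121 107 53
now 0.018 17 22 37 37 25 21 23 20 14 18 21 34 72 70 70 68 98 138 139 116 130 133 130 131 121 28
now 0.024 48 38 18 18 18 21 14 16 18 16 15 32 59 64 66 64 95 134 134 97 133 133 133 132 120 35
```

>>> apply_moves --pt "-0.0003 0.001 0 0 0 0 1" --pt "-0.0003 0.001 0 0 0 0 1" --pt "0 0 0 0 0 0 1" --pt "0 0 0 0 0 0 1" --pt "0 0 0 0 0 0 1"

```text
time: 15.05
ee_pos: [0.552, 0.0083, 0.0924]
eef_rot: [3.141, -0.699, 1.847]
force: [0.8, -1.0, 1.5]
finger_gap: -0.0001
finger_force: 0.9
```

```bash
python3 f.py;python3 tail.py|grep now
```

```text
F eng -1.5897007957622753 -0.11072820242008147 1.613771196396743 T 0.0072419891531494505 0.39906915651348646 -0.03135032606354393 tcp [-0.1347  0.0002  0.0924] rot [ 3.1407 -0.6988  1.8471]
now -0.024 18 15 11 15 15 14 17 20 17 12 16 31 62 65 64 65 84 106 131 118 121 135 136 136 117 44
now -0.018 16 16 17 19 17 11 14 17 17 17 16 17 23 49 64 67 58 60 56 57 92 135 131 134 126 49
now -0.012 19 15 19 19 17 17 15 12 13 12 17 17 14 20 24 23 25 58 107 128 91 122 120 123 107 53
now 0.018 20 17 18 33 30 24 24 22 23 14 16 20 47 70 72 71 99 138 138 110 93 133 132 130 121 28
now 0.024 25 51 32 13 21 22 20 18 17 19 16 18 46 64 63 63 95 136 135 122 83 131 131 133 120 37
```

>>> apply_moves --pt "-0.0003 0.001 0 0 0 0 1" --pt "0 0 0 0 0 0 1" --pt "0 0 0 0 0 0 1" --pt "-0.0003 0.001 0 0 0 0 1" --pt "0 0 0 0 0 0 1"

```text
time: 15.67
ee_pos: [0.552, 0.0095, 0.0924]
eef_rot: [3.139, -0.697, 1.848]
force: [1.7, -4.0, 1.3]
finger_gap: -0.0001
finger_force: 2.2
```

```bash
python3 f.py;python3 tail.py|grep now
```

```text
F eng -5.213128201841274 0.3645697118232506 1.8627177267339234 T -0.001476531173867258 0.6937258544074418 -0.03313080326416193 tcp [-0.1335 -0.0002  0.0924] rot [ 3.1395 -0.6969  1.8474]
now -0.024 18 18 9 12 15 12 18 17 17 18 16 19 50 64 65 64 85 107 132 114 82 137 135 137 117 44
now -0.018 17 15 12 14 14 8 15 12 15 15 18 18 18 28 57 61 54 60 55 56 66 138 134 132 126 48
now -0.012 14 17 17 19 15 16 8 14 14 11 11 16 20 26 31 31 20 25 78 127 73 119 120 123 107 51
now 0.018 19 17 16 30 36 19 20 23 17 15 20 16 30 68 71 68 101 138 137 109 90 134 131 132 123 26
now 0.024 23 39 35 18 16 19 22 18 19 18 16 18 29 61 63 62 97 136 133 122 71 125 131 132 122 37
```

>>> apply_moves --pt "-0.0003 0.001 0 0 0 0 1" --pt "-0.0003 0.001 0 0 0 0 1" --pt "0 0 0 0 0 0 1" --pt "0 0 0 0 0 0 1" --pt "0 0 0 0 0 0 1"

```text
time: 16.28
ee_pos: [0.5526, 0.0101, 0.0922]
eef_rot: [3.137, -0.693, 1.848]
force: [3.2, -8.8, 2.2]
finger_gap: -0.0001
finger_force: 4.7
```

```bash
python3 f.py;python3 tail.py|grep now
```

```text
F eng -10.27529145679781 -0.46733624502878884 2.5255765641070087 T -0.030417578855540323 1.1554648962191456 -0.03411371809188661 tcp [-0.1332 -0.0009  0.0922] rot [ 3.1371 -0.6931  1.8481]
now -0.024 15 13 16 11 6 16 16 20 17 19 18 18 42 63 66 63 85 107 134 115 86 134 134 135 115 44
now -0.018 19 17 17 19 16 16 9 8 13 16 9 16 16 23 46 60 55 60 57 55 72 134 131 133 125 48
now -0.012 19 15 17 17 15 19 16 17 16 14 16 15 17 21 51 44 23 32 54 126 71 118 121 120 112 55
now 0.018 22 16 17 31 32 19 24 25 22 18 17 15 24 62 71 66 101 136 136 112 92 134 136 133 119 28
now 0.024 18 37 39 16 17 17 23 16 17 20 16 16 29 59 65 63 99 139 133 125 81 128 131 133 119 37
```

The blank is against the gate: the force reached 10 N with no further motion. I'll back off.

>>> apply_moves --pt "0.0027 -0.0096 0 0 0 0 1" --pt "0.0054 -0.0192 0 0 0 0 1" --pt "0.008 -0.0288 0.01 0 0 0 1" --pt "0.008 -0.0288 0.02 0 0 0 1" --pt "0.005 -0.02 0.025 0 0 0 1"

```text
time: 16.9
ee_pos: [0.5792, -0.0953, 0.1462]
eef_rot: [-3.137, -0.702, 1.843]
force: [0.4, 0.2, 0.4]
finger_gap: -0.0003
finger_force: 0.0
```

>>> apply_moves --pt "0.005 -0.02 0.03 0 0 0 1" --pt "0.005 -0.02 0.03 0 0 0 1" --pt "0 0 0.03 0 0 0 1" --pt "0 0 0 0 0 0 1" --pt "0 0 0 0 0 0 1"

```text
time: 17.32
ee_pos: [0.59, -0.1343, 0.2387]
eef_rot: [3.139, -0.698, 1.849]
force: [0.0, 0.3, -1.0]
finger_gap: -0.0002
finger_force: 0.0
```

```bash
python3 f.py;python3 tail.py|grep now
python3 - <<'E'
from h import *
# compare side view of stack end column with start: wood thickness visible
a=cv2.imread("pics/side0.png");b=read_camera("side");cv2.imwrite("pics/s9.png",b)
for y in(-.02,-.01,0,.01):
    for l,i in(("start",a),("now",b)):
        p=np.array([px("side",G0-.1105*XE+y*YE+z*ZE)[0] for z in np.arange(.045,.1,.003)]).astype(np.float32)
        print(l,y,cv2.remap(i,p[:,0][None],p[:,1][None],1)[0][:,0].tolist(),cv2.remap(i,p[:,0][None],p[:,1][None],1)[0][:,2].tolist())
E
```

```text
F eng -0.12102185387116497 0.01985546888666362 -0.3541973537293446 T -0.015464462118288495 0.30930444599254403 0.0011742372341598513 tcp [-0.2813  0.003   0.2366] rot [-3.1392 -0.7015  1.8455]
now -0.024 54 55 58 56 59 57 55 54 60 61 58 57 57 58 60 59 79 100 125 104 79 125 124 127 109 41
now -0.018 56 57 56 59 61 59 59 58 62 61 61 61 60 59 61 61 52 55 55 53 69 121 124 123 114 44
now -0.012 63 62 61 59 62 66 63 62 61 61 62 60 60 63 64 67 120 122 124 119 65 110 115 114 100 47
now 0.018 58 55 57 57 58 62 60 63 66 64 66 68 67 67 65 63 91 129 132 103 85 124 123 126 112 27
now 0.024 63 63 62 64 65 68 66 67 63 62 62 62 59 60 58 59 91 125 127 113 68 119 122 122 116 43
start -0.02 [110, 109, 126, 150, 169, 165, 142, 116, 93, 74, 70, 73, 84, 115, 137, 143, 142, 141, 138] [124, 125, 134, 150, 165, 165, 152, 142, 144, 150, 153, 156, 163, 185, 204, 209, 208, 202, 185]
now -0.02 [111, 119, 127, 145, 142, 111, 82, 75, 81, 81, 81, 81, 86, 115, 139, 147, 147, 148, 145] [125, 132, 137, 148, 149, 148, 151, 157, 161, 162, 163, 162, 165, 188, 206, 212, 210, 201, 183]
start -0.01 [128, 115, 110, 110, 110,
[... 431 characters left out ...]
39, 141, 139, 135, 131] [134, 131, 124, 120, 117, 118, 120, 128, 141, 154, 165, 163, 168, 191, 205, 207, 205, 200, 197]
now 0 [136, 128, 119, 110, 97, 88, 80, 83, 83, 79, 92, 91, 92, 122, 139, 141, 140, 139, 134] [138, 133, 127, 121, 120, 134, 152, 163, 164, 161, 168, 167, 171, 192, 206, 208, 207, 204, 200]
start 0.01 [165, 162, 165, 166, 166, 166, 157, 131, 91, 73, 77, 76, 91, 120, 136, 141, 142, 141, 140] [159, 154, 155, 154, 157, 159, 154, 142, 142, 151, 156, 157, 170, 191, 203, 206, 207, 207, 205]
now 0.01 [170, 166, 167, 163, 146, 112, 81, 78, 76, 77, 92, 89, 91, 117, 137, 142, 143, 144, 143] [163, 158, 157, 153, 147, 146, 152, 159, 158, 161, 171, 168, 171, 189, 204, 209, 210, 210, 209]
```

```bash
python3 -c "
from bench import *
print(job_done())"
```

```text
the job is handed in; nothing more can be done
None
```

The full-size blank is loaded on top of the other two in the feeder, pushed home against the gate and let go, with the gripper clear; I handed the job in at about 18 s and no verdict came back.

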